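Clamp a book spine-up in the finishing press with the cam lever

ROBOT

A 7-joint arm with a two-finger parallel gripper is mounted at the origin on the work surface. World frame = base frame: x ahead of the robot, y to its left, z up, the work surface at z = 0. Lengths are in m, angles in rad, forces in N, time in s.
With the tool pointing down it reaches from about 0.425 to 0.875 m from the base axis. Payload 4.7 kg.
Tool frame: the origin (TCP) lies at the very end of the fingers, on their centre line; the grasp point (between the pads) lies 19 mm behind it; z points along the fingers, y is the line along which they close (so a half turn about z gives the same grasp; the last joint's range is limited). The gripper opens to 87 mm and grips with 3 to 60 N. Pads are 19 mm wide; open, the fingers measure 117 mm over their backs; the gripper's body (75 mm by 190 mm) begins 51 mm behind the grasp point.
Start: joints at [1.32, 0.321, -0.07, 1.45, 0.023, 1.371, -0.057], TCP at [0.17, -0.627, 0.223] pointing down, gripper open.
Joint ranges: [-2.86, 2.86], [-0.3, 2.09], [-1.38, 1.24], [0.06, 2.45], [-1.56, 4.7], [0.09, 2.05], [-2.69, 2.69]. Speed limits (rad/s): [2.57, 2.57, 3.14, 3.14, 3.14, 3.14, 3.14].

INTERFACE

Orientations are given as a rotation vector (axis times angle).
In Python, from bench import get_state, get_image, get_calibration, close_job gives the robot as it stands.
- The arm moves only by the shell command python3 -m crank 'ROWS' [FORCE]. ROWS is JSON, a list of rows, each a list of 5 numbers: the opening, from 0 (shut) to 1 (fully open), then the shift along the world's x, y, z in units of 0.2 m (1.0 is 0.2 m), then the turn about the world's z in units of 2 pi rad (1.0 is 2 pi rad). A call has 1 to 5 rows; each row is the pose to reach, as a shift and turn from the pose commanded when the call began, turning the shorter way round; what a row does not reach only later rows make up. A row lasts 1/8 s, in which the tool goes at most 62.5 mm and 10.7 degrees, less where a joint would pass 70% of its speed; a pose out of reach is approached as far as the arm can. A call with a number of a shift or a turn outside -1 to 1 is refused whole. A call with a gripper value outside its range is refused whole. The fingers move at their own pace and stop on an object; FORCE is the grip in N (left out, the last holds). Time passes only in rows, so rows that repeat a pose let the fingers close. It gives the time, the measured TCP pose, the force, the opening and the grip force at its end, in the units of the state.
- get_state(): the state, without advancing time (a new reading comes with each control period).
- get_image(name): name is "side" or "top" or "wrist"; returns the picture (384x512x3 uint8, red, green, blue); there is no depth.
- get_calibration(name): a dict with "fovy" (degrees; the focal length in pixels is half the picture's height over the tangent of half this angle, whatever the lens; pixels are square), "cx", "cy" (the principal point, pixels), "R" (3x3) and "t" (3): a world point X has camera coordinates R X + t. Camera axes: x right, y down, z forward; pixel columns grow to the right and rows downward; lengths in m; the calibration is good to about 2 mm. The wrist camera is an equidistant fisheye: a pixel r from the principal point sees the ray r / f radians off the axis. A picture is of the moment at which its call begins: read the wrist's pose just before it. get_calibration takes no time and is no camera call; for the wrist camera it gives the pose at the moment of the call.
- close_job(): hands the job in; it is judged then, once.
The state is a dict: "time": time; "joint_positions": joint angles; "qd": joint speeds; "joint_torque": joint torques, N m; "position": TCP position; "tool_rot": TCP orientation; "ft_force": force on the tool from outside, world axes, zero at the start; "torque": the same for the moment, N m; "grip_width": opening from 0.0 (shut) to 1.0 (fully open); "grip_force": force on a finger pad.
Only numpy, scipy, OpenCV 4.12 (cv2) and the standard library are available. Lean on these libraries where they do the work, as an engineer would, in place of code of your own. Each camera call takes 0.05 s, during which the arm holds its last target. There are 200 camera calls.

TASK

Get the green book ready for spine repair: flip the press's red-handled cam lever over to free the sliding jaw, open the jaw, and stand the green book spine-up on the press bed between the jaws, about midway along them, without dropping it. Then slide the jaw snug against the book so that it is held square between both jaws with no gap, and flip the lever fully back over to lock it. Leave the red book, the water cup and the brush jar where they stand, upright.

Things in the scene. Friction and masses are not known exactly. Their poses are not given: they have to be found in the camera images.
- press: Fixed press: wooden bed 250 x 170 x 12 mm carrying two upright jaw boards 140 long (y), tops at z 62 mm. Origin: table height, 10 mm to +x of the bed's centre; x = slide direction towards the fixed jaw, y along the jaws, z up. Bed top z 12. Fixed jaw 26 thick, its clamping face at x +60 looks to -x. Sliding jaw on the -x side, 22 thick, with a carriage 64 (x) x 70 (y) behind it bearing the lever.
- press_bed (a point): Point on the top of the press bed at the foot of the fixed jaw's clamping face, middle of its length; axes as the press.
- jaw (a joint): Sliding jaw: value = clear gap between the two jaw faces, 0 to 0.085 m, growing as the jaw moves to the press's -x. Starts too narrow for the book, and locked. It slides with about 2 N when the lever is free and is held by friction when the lever is locked.
- jaw_face (a point): Point on the sliding jaw: top edge of its clamping face, middle of its length (62 mm above the table).
- lever (a joint): Cam lever angle: 0 = locked, leaning 50 deg from upright towards press +y; 0.873 = upright; 1.745 = free, leaning 50 deg towards press -y. Swings over the top in the press's y-z plane and stays where left; the cam grips below about 0.6. Freed above about 1.2, fully locked below about 0.15.
- lever_grip (a point): Centre of the red roller at the end of the lever (rod 11 mm thick), 85 mm from the pivot. The roller is a cylinder 26 mm in diameter and 34 mm long, its axis parallel to the press's x; it spins freely on its pin, so it can be pinched from above by its two flat ends (across press x) and carried round, and used to draw the jaw along.
- lever_pivot (a point): Point on the cam lever's axis (axis parallel to the press's x), on the sliding jaw's carriage, 55 mm behind (to -x of) the jaw face, 50 mm above the table; moves with the jaw.
- green_book: The book to clamp: dark green covers, brown leather spine and corners, 36 mm thick (its x), 130 long (its y), 105 high (its z). It stands on its fore-edge with the spine up on the cork board. Origin: centre of its underside. About 0.4 kg. May be gripped across its thickness near the spine.
- red_book: Bystander: a dark red book standing spine-up on the cork board beside the green one, 28 thick (x), 120 long (y), 90 high. Origin: centre of its underside.
- cork_board: Fixed cork board on the table, 240 (x) x 180 (y) x 10 mm, on which the two books stand. Origin: centre of its underside.
- water_cup: Bystander: pale green round cup with a bright pink lid, 68 mm diameter, 84 mm high. Origin: centre of its underside.
- brush_jar: Bystander: blue ceramic jar 60 mm diameter, 75 mm high, with brushes rising to 160 mm, spread up to 30 mm from its axis. Origin: centre of its underside.
There are look-alikes about, which are no part of the job. What is shaped like the green_book but blue or yellow is not meant.

How it is judged:
By the outcome, as a careful person would: the job done as asked, in the order asked, and still so for the second after the job is handed in, with the robot touching nothing.
It also fails if it takes over 64 s, if anything falls off the work surface, if the arm or the gripper's body presses on something with over 40 N, if the wrist force passes 120 N, or if a joint passes its speed limit or range.

## Working session

There is one attempt and no reset: what is moved stays moved. The work goes in short steps, Python scripts to look and compute and a shell command to move; the robot and the scene stay as the last step left them, time stands still between calls to the robot, and variables do not carry over. Pictures are saved under pics/ and viewed, at most 10 in all, crops included, and the job is handed in when it is done.

```bash
ls; mkdir -p pics
python3 - <<'E'
from bench import *
import cv2,numpy as np
s=get_state();print(s['time'],s['position'],s['tool_rot'],s['grip_width'])
for n in("side","top","wrist"):
    c=get_calibration(n);print(n,c)
    im=get_image(n);np.save(f'pics/{n}0.npy',im);cv2.imwrite(f'pics/{n}0.png',im[...,::-1])
E
```

```text
pics
0.0 [ 0.16991292 -0.62683009  0.22146909] [-3.11224127e+00 -4.14551131e-01  5.57882087e-04] 0.9988546201345466
side {'fovy': 46.39400589919217, 'cx': 256.3681640718392, 'cy': 191.2837193047652, 'R': array([[-0.98919946, -0.14615305,  0.01112289],
       [-0.08645214,  0.52047949, -0.84948639],
       [ 0.11836579, -0.84127308, -0.52749327]]), 't': array([0.44039019, 0.20314682, 1.16264638])}
top {'fovy': 51.454174443618015, 'cx': 250.10314042602988, 'cy': 190.5934213618215, 'R': array([[-0.00367665, -0.99989821, -0.01378628],
       [-0.99657551,  0.00480258, -0.08254811],
       [ 0.08260591,  0.01343556, -0.99649172]]), 't': array([-0.14330429,  0.47127637,  1.15455139])}
wrist {'fovy': 65.70646984690485, 'cx': 253.43240607316628, 'cy': 189.85164375260882, 'R': array([[ 0.25993845, -0.9656217 , -0.0025961 ],
       [-0.92332689, -0.2493382 ,  0.29205806],
       [-0.28266491, -0.07352007, -0.95639707]]), 't': array([-0.64824428, -0.0349027 ,  0.39258711])}
```

View pics/top0.png

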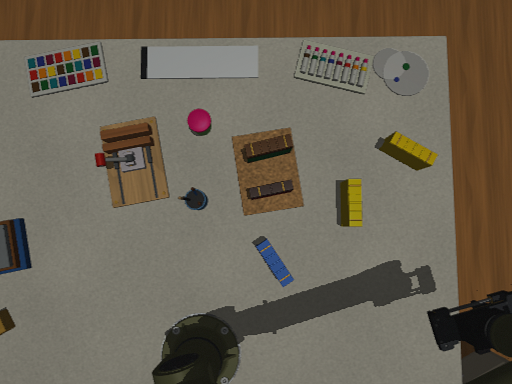

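View pics/side0.png

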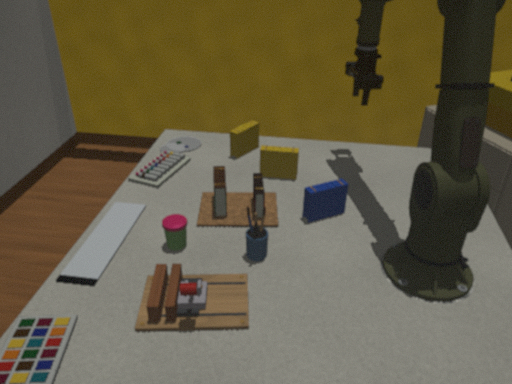

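The top view shows the press at about (135,160), with its jaws at the far side and the roller at (100,159). The cork board is at (268,170), with one book at (268,148) and the other at (270,189). The cup is at (199,121) and the jar at (195,199). The side view agrees. I'll enlarge the press and the books next.

Run:
```python
import cv2,numpy as np
t=np.load('pics/top0.npy')[...,::-1]
a=t[105:225,85:310]
a=cv2.resize(a,None,fx=3.5,fy=3.5,interpolation=cv2.INTER_CUBIC)
a=np.clip(a.astype(float)*1.5,0,255).astype(np.uint8)
print(a.shape);cv2.imwrite('pics/topcrop.png',a)
```

```text
(420, 788, 3)
```

View pics/topcrop.png

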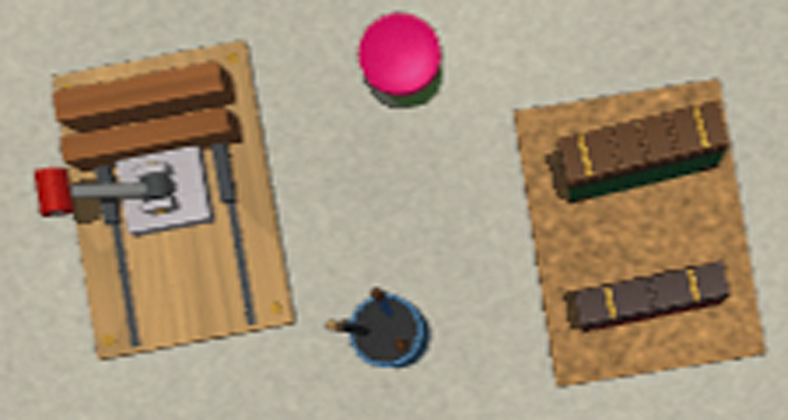

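The crop shows the green book's spine top at roughly (562,140), (720,103), (727,150) and (570,190). The bed corners are (52,76), (243,42), (295,322) and (100,358). The roller is at (53,190), the cup lid at (400,53) and the jar at (388,328).

```bash
cat > h.py <<'E'
import numpy as np,cv2
from bench import *
def ray(n,px,z,c=None):
    c=c or get_calibration(n); f=192/np.tan(np.radians(c['fovy']/2))
    d=np.array([(px[0]-c['cx'])/f,(px[1]-c['cy'])/f,1.])
    if n=='wrist':
        r=np.hypot(*d[:2]); d=np.array([*(d[:2]/r*np.sin(r)),np.cos(r)]) if r>0 else d
    R=np.array(c['R']);o=-R.T@c['t'];w=R.T@d
    return o+w*(z-o[2])/w[2]
E
python3 - <<'E'
from h import *
def P(l,z): return np.array([ray('top',((x+.5)/3.5+84.5,(y+.5)/3.5+104.5),z) for x,y in l])
def show(n,q):
    c=q.mean(0);print(n,'centre',c.round(4))
    e=[q[(i+1)%4]-q[i] for i in range(4)];print('  sides',[round(np.linalg.norm(v),4) for v in e],'ang',[round(np.degrees(np.arctan2(v[1],v[0])),1) for v in e])
show('bed',P([(52,76),(246,41),(295,323),(100,358)],.012))
show('green',P([(564,139),(720,103),(727,149),(570,189)],.115))
show('red',P([(572,292),(724,263),(728,298),(580,329)],.100))
show('cork',P([(515,110),(719,79),(765,352),(558,386)],.010))
show('fixjawtop',P([(55,94),(221,64),(229,92),(60,122)],.062))
show('jawtop',P([(62,136),(230,111),(236,135),(66,163)],.062))
print(P([(53,190)],.105),P([(400,53)],.084),P([(388,328)],.075))
E
```

```text
bed centre [0.5608 0.2014 0.012 ]
  sides [np.float64(0.1699), np.float64(0.248), np.float64(0.1678), np.float64(0.2479)] ang [np.float64(-80.0), np.float64(-169.4), np.float64(99.9), np.float64(11.1)]
green centre [ 0.5842 -0.1986  0.115 ]
  sides [np.float64(0.1249), np.float64(0.0367), np.float64(0.126), np.float64(0.0396)] ang [np.float64(-77.2), np.float64(-172.2), np.float64(104.1), np.float64(6.6)]
red centre [ 0.4678 -0.2027  0.1   ]
  sides [np.float64(0.1212), np.float64(0.0277), np.float64(0.1182), np.float64(0.0297)] ang [np.float64(-79.4), np.float64(-174.2), np.float64(101.6), np.float64(12.0)]
cork centre [ 0.531  -0.1964  0.01  ]
  sides [np.float64(0.1769), np.float64(0.237), np.float64(0.1769), np.float64(0.2392)] ang [np.float64(-81.6), np.float64(-171.3), np.float64(99.1), np.float64(8.7)]
fixjawtop centre [0.6405 0.2141 0.062 ]
  sides [np.float64(0.139), np.float64(0.0245), np.float64(0.1412), np.float64(0.0239)] ang [np.float64(-80.0), np.float64(-163.4), np.float64(99.8), np.float64(11.5)]
jawtop centre [0.6044 0.2073 0.062 ]
  sides [np.float64(0.1397), np.float64(0.0207), np.float64(0.1414), np.float64(0.0228)] ang [np.float64(-81.8), np.float64(-165.2), np.float64(99.1), np.float64(9.9)]
[[0.55314102 0.26791049 0.105     ]] [[ 0.66668609 -0.00231664  0.084     ]] [[0.44488551 0.007047   0.075     ]]
```

```bash
python3 -m crank '[[1,0.9,1,0.1,0.12],[1,0.9,1,0.1,0.12],[1,0.9,1,0.1,0.12],[1,0.9,1,0.1,0.12],[1,0.9,1,0.1,0.12]]'
python3 -m crank '[[1,0.5,1,0,0.116],[1,0.5,1,0,0.116],[1,0.5,1,0,0.116],[1,0.5,1,0,0.116]]'
python3 -m crank '[[1,0.25,1,0,0],[1,0.25,1,0,0],[1,0.25,1,0,0],[1,0.25,1,0,0]]'
python3 -m crank '[[1,0.25,1,0,0],[1,0.25,1,0,0],[1,0.25,1,0,0],[1,0.25,1,0,0]]'
python3 -m crank '[[1,0,0.46,0,0],[1,0,0.46,0,0],[1,0,0.46,0,0]]'
```

```text
time: 0.78
position: [0.3538, -0.4233, 0.2431]
tool_rot: [2.736, 1.543, 0.002]
ft_force: [-0.4, -0.7, 0.6]
grip_width: 0.998
grip_force: 0.0
time: 1.27
position: [0.4511, -0.2247, 0.2426]
tool_rot: [2.008, 2.416, 0.0]
ft_force: [-0.4, -0.2, -0.2]
grip_width: 1.002
grip_force: 0.0
time: 1.78
position: [0.5005, -0.0231, 0.2428]
tool_rot: [2.011, 2.414, 0.002]
ft_force: [-0.1, -0.1, -0.5]
grip_width: 1.0
grip_force: 0.0
time: 2.28
position: [0.5498, 0.1769, 0.2423]
tool_rot: [-2.01, -2.411, -0.003]
ft_force: [-0.5, -1.3, -0.4]
grip_width: 0.999
grip_force: 0.0
time: 2.65
position: [0.5492, 0.2671, 0.242]
tool_rot: [-2.011, -2.411, -0.0]
ft_force: [-0.5, -0.3, 0.0]
grip_width: 0.995
grip_force: 0.0
```

```bash
cat > look.py <<'E'
import sys
from h import *
n,tag=sys.argv[1:3]
c=get_calibration(n);im=get_image(n);np.save(f'pics/{tag}.npy',im)
cv2.imwrite(f'pics/{tag}.png',np.clip(im[...,::-1]*1.4,0,255).astype(np.uint8))
hsv=cv2.cvtColor(im,cv2.COLOR_RGB2HSV)
m=(((hsv[...,0]<6)|(hsv[...,0]>174))&(hsv[...,1]>170)&(hsv[...,2]>70)).astype(np.uint8)
k,_,st,ce=cv2.connectedComponentsWithStats(m)
for i in range(1,k):
    if st[i,4]>60: print('red',st[i],ce[i].round(1),[ray(n,ce[i],z,c).round(4).tolist() for z in(.105,.118)])
E
python3 look.py wrist w1
```

```text
red [455  39  15  15 175] [462.4  46. ] [[0.7614, 0.4754, 0.105], [0.7516, 0.4698, 0.118]]
red [473  94  13  15 160] [479.1 101.1] [[0.8022, 0.418, 0.105], [0.7906, 0.4149, 0.118]]
red [435 126  16  14 196] [442.4 132.3] [[0.7534, 0.3646, 0.105], [0.744, 0.3638, 0.118]]
red [240 170  34  24 793] [256.4 181.3] [[0.5518, 0.2668, 0.105], [0.551, 0.2702, 0.118]]
```

View pics/w1.png

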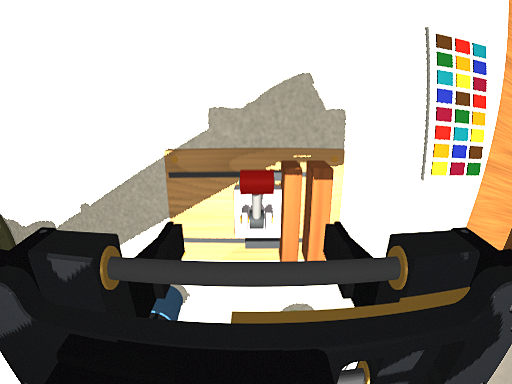

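The roller is at (256,181) in the wrist view, which puts it at (0.552, 0.267). That matches the top view, so I'll descend and pinch it.

```bash
python3 -m crank '[[1,0.015,0,-0.4,0],[1,0.015,0,-0.6,0],[1,0.015,0,-0.76,0],[1,0.015,0,-0.76,0]]' 15
python3 -m crank '[[0.3,0,0,0,0],[0.3,0,0,0,0],[0.3,0,0,0,0],[0.3,0,0,0,0],[0.3,0,0,0,0]]' 15
```

```text
time: 3.2
position: [0.5523, 0.2606, 0.0877]
tool_rot: [-2.02, -2.404, 0.009]
ft_force: [0.3, -1.0, 1.7]
grip_width: 1.004
grip_force: 0.0
time: 3.82
position: [0.5532, 0.2647, 0.0908]
tool_rot: [2.016, 2.409, 0.0]
ft_force: [-0.2, 0.0, -0.6]
grip_width: 0.519
grip_force: 0.0
```

```bash
python3 -m crank '[[0.3,0,0,0,0],[0.3,0,0,0,0],[0.3,0,0,0,0],[0.3,0,0,0,0]]' 15
```

```text
time: 4.32
position: [0.5528, 0.2647, 0.0905]
tool_rot: [-2.016, -2.409, 0.001]
ft_force: [-1.3, 0.2, 0.3]
grip_width: 0.392
grip_force: 15.0
```

```bash
python3 -m crank '[[0.3,0.009,-0.052,0.052,0],[0.3,0.02,-0.111,0.095,0],[0.3,0.032,-0.177,0.126,0],[0.3,0.045,-0.248,0.146,0],[0.3,0.058,-0.32,0.152,0]]' 20
python3 -m crank '[[0.3,0.013,-0.073,-0.006,0],[0.3,0.026,-0.143,-0.026,0],[0.3,0.038,-0.209,-0.057,0],[0.3,0.048,-0.269,-0.1,0],[0.3,0.058,-0.32,-0.152,0]]'
python3 -m crank '[[0.3,0,0,0,0],[0.3,0,0,0,0]]'
```

```text
time: 4.95
position: [0.5646, 0.1991, 0.1203]
tool_rot: [-2.017, -2.408, 0.001]
ft_force: [1.3, 1.1, -14.7]
grip_width: 0.39
grip_force: 20.0
time: 5.58
position: [0.5761, 0.1381, 0.091]
tool_rot: [-2.014, -2.409, -0.003]
ft_force: [-3.2, 7.2, -5.7]
grip_width: 0.39
grip_force: 20.0
time: 5.82
position: [0.5759, 0.1379, 0.0908]
tool_rot: [-2.014, -2.409, -0.002]
ft_force: [-1.7, 5.7, -6.3]
grip_width: 0.39
grip_force: 20.0
```

```bash
python3 -m crank '[[0.3,-0.06,-0.011,0,0],[0.3,-0.12,-0.022,0,0],[0.3,-0.18,-0.033,0,0],[0.3,-0.24,-0.043,0,0],[0.3,-0.295,-0.053,0,0]]'
python3 -m crank '[[0.3,0,0,0,0],[0.3,0,0,0,0]]'
```

```text
time: 6.45
position: [0.5181, 0.1278, 0.0916]
tool_rot: [2.014, 2.41, 0.007]
ft_force: [1.0, 6.3, -6.9]
grip_width: 0.39
grip_force: 20.0
time: 6.7
position: [0.5171, 0.1275, 0.0914]
tool_rot: [-2.015, -2.41, -0.002]
ft_force: [-2.4, 5.1, -4.7]
grip_width: 0.391
grip_force: 20.0
```

```bash
python3 -m crank '[[0.8,0,0,0,0],[0.8,0,0,0,0],[0.8,0,0,0,0],[0.9,0,0,0.4,0],[1,0,0,0.8,0]]'
python3 -m crank '[[1,0.17,-0.82,0.1,0],[1,0.17,-0.82,0.1,0],[1,0.17,-0.82,0.1,0],[1,0.17,-0.82,0.1,0]]'
python3 -m crank '[[1,0.17,-0.81,0,0.008],[1,0.17,-0.81,0,0.008],[1,0.17,-0.81,0,0.008],[1,0.17,-0.81,0,0.008]]'
python3 -m crank '[[1,0,0,0,0],[1,0,0,0,0]]'
python3 look.py wrist w2; python3 look.py top t2
```

```text
time: 7.32
position: [0.5171, 0.1255, 0.217]
tool_rot: [-2.017, -2.408, 0.001]
ft_force: [1.0, -0.7, -0.7]
grip_width: 0.876
grip_force: 0.0
time: 7.82
position: [0.552, -0.0437, 0.2358]
tool_rot: [2.026, 2.399, -0.001]
ft_force: [-0.1, 0.5, -0.3]
grip_width: 0.998
grip_force: 0.0
time: 8.32
position: [0.585, -0.204, 0.2347]
tool_rot: [-1.962, -2.453, 0.001]
ft_force: [0.3, 0.5, -1.5]
grip_width: 0.998
grip_force: 0.0
time: 8.57
position: [0.5856, -0.1974, 0.236]
tool_rot: [1.951, 2.462, 0.001]
ft_force: [-1.4, -0.2, -0.2]
grip_width: 0.997
grip_force: 0.0
red [144 165  11  14 116] [149.2 171.3] [[0.5179, 0.1306, 0.105], [0.5161, 0.1271, 0.118]]
```

View pics/w2.png

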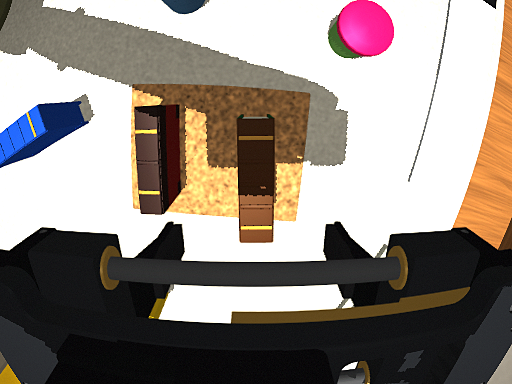

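The wrist view shows the green book's spine with corners at about (237,117), (273,117), (273,241) and (240,241). The red book is at (150,160) and clear of it. The lever has stayed over on the free side.

Run:
```python
from h import *
q=np.array([ray('wrist',p,.115) for p in[(237,121),(273,121),(273,242),(240,242)]])
c=q.mean(0);print(c)
for i in range(4):
    v=q[(i+1)%4]-q[i];print(np.linalg.norm(v),np.degrees(np.arctan2(v[1],v[0])))
```

```text
[ 0.58749468 -0.19817571  0.115     ]
0.034117438901613124 13.101458571893486
0.12630951784553415 -75.90189588800645
0.03515132520913153 -167.01526790720973
0.1262241564921755 103.62946582631903
```

```bash
python3 -m crank '[[1,0,-0.003,-0.3,0],[1,0,-0.003,-0.5,0],[1,0,-0.003,-0.7,0],[1,0,-0.003,-0.795,0],[1,0,-0.003,-0.795,0]]' 30
python3 -m crank '[[0.2,0,0,0,0],[0.2,0,0,0,0],[0.2,0,0,0,0],[0.2,0,0,0,0],[0.2,0,0,0,0]]' 30
python3 -m crank '[[0.2,0,0,0,0],[0.2,0,0,0,0],[0.2,0,0,0,0],[0.2,0,0,0,0]]' 30
```

```text
time: 9.3
position: [0.5847, -0.1999, 0.0759]
tool_rot: [-1.953, -2.458, 0.001]
ft_force: [0.5, -0.4, 0.6]
grip_width: 1.0
grip_force: 0.0
time: 9.93
position: [0.5853, -0.2007, 0.0767]
tool_rot: [1.955, 2.459, 0.0]
ft_force: [0.3, -0.2, 0.8]
grip_width: 0.517
grip_force: 0.0
time: 10.42
position: [0.5857, -0.2004, 0.0768]
tool_rot: [1.955, 2.459, 0.001]
ft_force: [0.8, 0.3, 0.1]
grip_width: 0.409
grip_force: 30.0
```

```bash
python3 -m crank '[[0.2,0,0,0.2,0],[0.2,0,0,0.5,0],[0.2,0,0,0.8,0],[0.2,0,0,0.95,0],[0.2,0,0,0.95,0]]'
python3 - <<'E'
import cv2,numpy as np
t=np.load('pics/t2.npy')[...,::-1]
a=cv2.resize(t[110:215,90:180],None,fx=5.5,fy=5.5,interpolation=cv2.INTER_CUBIC)
cv2.imwrite('pics/t2c.png',np.clip(a.astype(float)*1.6,0,255).astype(np.uint8));print(a.shape)
E
```

```text
time: 11.05
position: [0.5859, -0.2008, 0.2681]
tool_rot: [1.954, 2.456, 0.001]
ft_force: [0.0, 0.2, -3.4]
grip_width: 0.41
grip_force: 29.9
(578, 495, 3)
```

View pics/t2c.png

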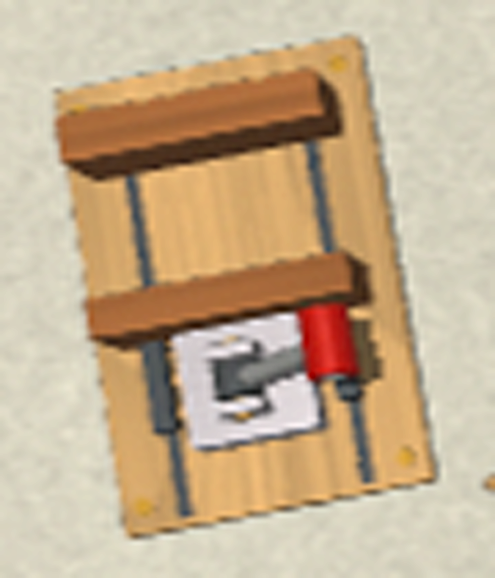

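The crop shows the lever leaning over to -y and the jaw open. The fixed jaw's inner top edge runs (63,159)–(327,117), and the sliding jaw's top edge runs (88,299)–(350,254).

Run:
```python
from h import *
def P(l,z): return np.array([ray('top',((x+.5)/5.5+89.5,(y+.5)/5.5+109.5),z) for x,y in l])
b=P([(56,91),(358,36),(436,481),(128,537)],.012)
f=P([(63,159),(327,117)],.062); j=P([(88,299),(350,254)],.062)
for q in(f,j):
    v=q[0]-q[1];print(q.mean(0),np.linalg.norm(v),np.degrees(np.arctan2(-v[0],v[1])))
e=[b[(i+1)%4]-b[i] for i in range(4)]
print(b.mean(0),[np.linalg.norm(v) for v in e],[np.degrees(np.arctan2(v[1],v[0])) for v in e])
ya=np.radians(10.2);ux=np.array([np.cos(ya),np.sin(ya)])
o=b.mean(0)[:2]+.01*ux;print('o',o,'face from bed',o+.06*ux,'face x_p',(f.mean(0)[:2]-o)@ux,'gap',(f.mean(0)-j.mean(0))[:2]@ux)
t=o+.0375*ux;print('target',t)
```

```text
[0.63038798 0.21375701 0.062     ] 0.14002180386135055 8.787477335664846
[0.55705518 0.19955936 0.062     ] 0.13844485731447811 9.506244928500728
[0.5608335  0.20173754 0.012     ] [np.float64(0.1683121478952334), np.float64(0.2491333334189957), np.float64(0.168672679953382), np.float64(0.2490366798002123)] [np.float64(-79.90247488018), np.float64(-169.32698323135162), np.float64(100.06583343832538), np.float64(10.59029497243797)]
o [0.57067545 0.20350839] face from bed [0.62972719 0.21413347] face x_p 0.06058367840734922 gap 0.07468800027684042
target [0.60758279 0.21014907]
```

```bash
python3 -m crank '[[0.2,0.03,0.25,0,0],[0.2,0.06,0.5,0,0],[0.2,0.08,0.75,0,0],[0.2,0.1,0.9,0,0]]'
python3 -m crank '[[0.2,0,0.2,0,-0.008],[0.2,0.01,0.4,0,-0.008],[0.2,0.01,0.6,0,-0.008],[0.2,0.01,0.8,0,-0.008],[0.2,0.01,0.9,0,-0.008]]'
python3 -m crank '[[0.2,0,0.13,0,0],[0.2,0,0.25,0,0],[0.2,0,0.25,-0.2,0],[0.2,0,0.25,-0.4,0],[0.2,0,0.25,-0.6,0]]'
python3 -m crank '[[0.2,0,0,0,0],[0.2,0,0,0,0]]'
python3 look.py top t3; python3 look.py side s3
python3 - <<'E'
import cv2
a=cv2.imread('pics/t3.png')[100:220,80:200];b=cv2.imread('pics/s3.png')[200:340,110:270]
a=cv2.resize(a,(400,400),interpolation=2);b=cv2.resize(b,(400,350),interpolation=2)
cv2.imwrite('pics/c3.png',cv2.hconcat([a,cv2.copyMakeBorder(b,0,50,0,0,0)]))
E
```

```text
time: 11.55
position: [0.6034, -0.0172, 0.2633]
tool_rot: [-1.948, -2.459, 0.004]
ft_force: [0.2, -1.1, -3.4]
grip_width: 0.412
grip_force: 29.9
time: 12.18
position: [0.6053, 0.1617, 0.2637]
tool_rot: [-2.01, -2.41, 0.005]
ft_force: [0.5, -0.7, -3.8]
grip_width: 0.411
grip_force: 29.9
time: 12.8
position: [0.6068, 0.2073, 0.1434]
tool_rot: [-2.018, -2.407, 0.005]
ft_force: [0.4, -0.5, -3.9]
grip_width: 0.412
grip_force: 29.9
time: 13.05
position: [0.6079, 0.2091, 0.1474]
tool_rot: [2.017, 2.408, 0.001]
ft_force: [-0.4, 1.3, -2.4]
grip_width: 0.41
grip_force: 29.9
red [ 47 339  14   6  71] [ 53.4 341.5] [[0.7601, 0.4401, 0.105], [0.7515, 0.4497, 0.118]]
red [  0 363  13   7  80] [  5.2 365.8] [[0.8152, 0.5017, 0.105], [0.8056, 0.51, 0.118]]
```

View pics/c3.png

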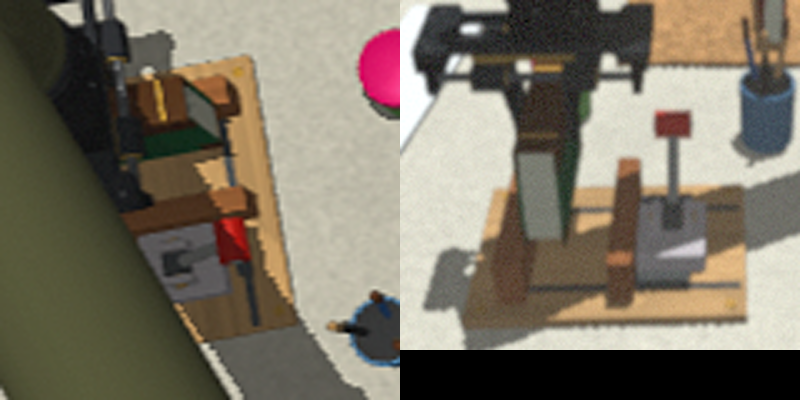

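The crops show the book hanging upright and square above the gap, just clear of the fixed jaw. The lever stands over to -y. Next I'll lower the book.

```bash
python3 -m crank '[[0.2,0,0,-0.1,0],[0.2,0,0,-0.2,0],[0.2,0,0,-0.27,0],[0.2,0,0,-0.32,0],[0.2,0,0,-0.32,0]]'
python3 -m crank '[[0.2,0,0,0,0]]'
```

```text
time: 13.78
position: [0.6067, 0.2093, 0.0814]
tool_rot: [-2.016, -2.408, 0.002]
ft_force: [0.4, -0.1, -3.1]
grip_width: 0.411
grip_force: 29.9
time: 13.9
position: [0.6077, 0.2098, 0.0831]
tool_rot: [2.016, 2.409, 0.002]
ft_force: [-0.1, 0.5, -3.6]
grip_width: 0.412
grip_force: 29.9
```

```bash
python3 -m crank '[[0.2,0,0,-0.008,0],[0.2,0,0,-0.015,0],[0.2,0,0,-0.015,0]]'
python3 -m crank '[[0.2,0,0,-0.006,0],[0.2,0,0,-0.006,0]]'
```

```text
time: 14.28
position: [0.6073, 0.2094, 0.0796]
tool_rot: [2.016, 2.409, 0.0]
ft_force: [-0.2, -0.8, -3.3]
grip_width: 0.41
grip_force: 29.9
time: 14.52
position: [0.6074, 0.2095, 0.0788]
tool_rot: [2.016, 2.409, 0.0]
ft_force: [-0.2, 0.4, -1.4]
grip_width: 0.41
grip_force: 29.9
```

```bash
python3 -m crank '[[0.2,0,0,-0.003,0],[0.2,0,0,-0.003,0]]'
python3 -m crank '[[0.8,0,0,0,0],[0.8,0,0,0,0],[0.8,0,0,0,0],[0.8,0,0,0,0]]'
python3 -m crank '[[0.8,0,0,0.25,0],[1,0,0,0.5,0],[1,0,0,0.8,0],[1,0,0,0.8,0]]'
python3 -m crank '[[1,-0.2,-0.2,0,0],[1,-0.45,-0.4,0,0],[1,-0.45,-0.4,0,0],[1,-0.45,-0.4,0,0]]'
python3 look.py wrist w4
```

```text
time: 14.78
position: [0.6075, 0.2095, 0.0788]
tool_rot: [2.016, 2.408, 0.0]
ft_force: [-1.2, -1.8, 6.1]
grip_width: 0.416
grip_force: 29.9
time: 15.28
position: [0.6073, 0.2095, 0.0776]
tool_rot: [-2.017, -2.409, -0.0]
ft_force: [0.3, -0.6, 0.3]
grip_width: 0.758
grip_force: 0.0
time: 15.78
position: [0.6096, 0.2114, 0.2437]
tool_rot: [2.013, 2.405, 0.013]
ft_force: [0.1, -0.1, -1.1]
grip_width: 0.983
grip_force: 0.0
time: 16.27
position: [0.5176, 0.1292, 0.2378]
tool_rot: [2.017, 2.407, 0.001]
ft_force: [0.6, -0.3, 1.0]
grip_width: 0.997
grip_force: 0.0
red [496  22  12  15 127] [501.4  29.4] [[0.7942, 0.3864, 0.105], [0.7814, 0.3786, 0.118]]
red [466  45  14  16 173] [472.7  52.4] [[0.7457, 0.3332, 0.105], [0.735, 0.3277, 0.118]]
red [236 168  34  25 811] [252.6 180.4] [[0.5162, 0.13, 0.105], [0.5156, 0.1335, 0.118]]
```

View pics/w4.png

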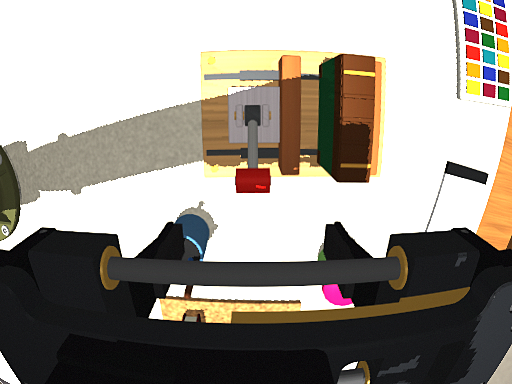

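The wrist view shows the book standing between the jaws, beside the fixed jaw. The roller is at (253,180), which is (0.5165, 0.130), directly below the tool.

```bash
python3 -m crank '[[0.7,0,0,-0.3,0],[0.7,0,0,-0.5,0],[0.7,0,0,-0.68,0],[0.7,0,0,-0.73,0],[0.7,0,0,-0.73,0]]' 20
python3 -m crank '[[0.3,0,0,0,0],[0.3,0,0,0,0],[0.3,0,0,0,0],[0.3,0,0,0,0],[0.3,0,0,0,0]]' 20
python3 -m crank '[[0.3,0,0,0,0],[0.3,0,0,0,0]]' 20
```

```text
time: 16.95
position: [0.5177, 0.1308, 0.0918]
tool_rot: [-2.014, -2.409, -0.001]
ft_force: [-0.7, -0.6, -0.1]
grip_width: 0.706
grip_force: 0.0
time: 17.58
position: [0.5175, 0.129, 0.092]
tool_rot: [2.016, 2.408, -0.0]
ft_force: [-0.3, -2.2, 1.2]
grip_width: 0.392
grip_force: 20.0
time: 17.82
position: [0.5175, 0.1289, 0.0919]
tool_rot: [2.017, 2.408, -0.0]
ft_force: [0.0, -2.2, 1.5]
grip_width: 0.393
grip_force: 20.0
```

```bash
python3 -m crank '[[0.3,0.035,0.006,0,0],[0.3,0.07,0.012,0,0],[0.3,0.1,0.018,0,0],[0.3,0.13,0.023,0,0],[0.3,0.14,0.025,0,0]]'
python3 -m crank '[[0.3,0.007,0.001,0,0],[0.3,0.014,0.002,0,0]]'
python3 -m crank '[[0.3,0.007,0.001,0,0],[0.3,0.014,0.002,0,0]]'
python3 -m crank '[[0.3,0.005,0.001,0,0],[0.3,0.01,0.002,0,0]]'
```

```text
time: 18.45
position: [0.5459, 0.1341, 0.0917]
tool_rot: [2.017, 2.408, -0.0]
ft_force: [-1.2, -5.7, 2.4]
grip_width: 0.39
grip_force: 20.0
time: 18.7
position: [0.5478, 0.1344, 0.0917]
tool_rot: [-2.017, -2.409, 0.002]
ft_force: [-2.1, -4.5, 3.0]
grip_width: 0.388
grip_force: 20.0
time: 18.95
position: [0.5499, 0.1348, 0.0917]
tool_rot: [-2.016, -2.408, 0.004]
ft_force: [-2.6, -4.8, 3.1]
grip_width: 0.391
grip_force: 20.0
time: 19.2
position: [0.5519, 0.1352, 0.0917]
tool_rot: [-2.016, -2.408, 0.004]
ft_force: [-2.9, -4.6, 3.1]
grip_width: 0.393
grip_force: 20.0
```

```bash
python3 -m crank '[[0.3,0.005,0.001,0,0],[0.3,0.01,0.002,0,0]]'
python3 -m crank '[[0.3,0.005,0.001,0,0],[0.3,0.005,0.001,0,0]]'
python3 -m crank '[[0.3,0.005,0.001,0,0],[0.3,0.005,0.001,0,0]]'
```

```text
time: 19.45
position: [0.5533, 0.1353, 0.0916]
tool_rot: [-2.016, -2.408, 0.006]
ft_force: [-5.1, -5.9, 4.7]
grip_width: 0.392
grip_force: 20.0
time: 19.7
position: [0.5534, 0.135, 0.0911]
tool_rot: [-2.015, -2.407, 0.009]
ft_force: [-6.6, -7.2, 5.0]
grip_width: 0.388
grip_force: 20.0
time: 19.95
position: [0.5536, 0.1348, 0.0909]
tool_rot: [-2.015, -2.407, 0.012]
ft_force: [-8.8, -7.4, 4.2]
grip_width: 0.386
grip_force: 20.0
```

The jaw stalls and the force rises, so it is snug. I'll swing the lever back to lock it, keeping the push on.

```bash
python3 -m crank '[[0.3,-0.009,0.052,0.052,0],[0.3,-0.02,0.111,0.095,0],[0.3,-0.032,0.177,0.126,0],[0.3,-0.045,0.248,0.146,0],[0.3,-0.058,0.32,0.152,0]]' 25
python3 -m crank '[[0.3,-0.013,0.073,-0.006,0],[0.3,-0.026,0.143,-0.026,0],[0.3,-0.038,0.209,-0.057,0],[0.3,-0.048,0.269,-0.1,0],[0.3,-0.058,0.32,-0.152,0]]'
python3 -m crank '[[0.3,-0.001,0.008,-0.01,0],[0.3,-0.001,0.012,-0.016,0],[0.3,-0.001,0.012,-0.016,0]]'
```

```text
time: 20.58
position: [0.541, 0.2018, 0.1212]
tool_rot: [-2.011, -2.406, 0.008]
ft_force: [-7.8, -3.3, -4.2]
grip_width: 0.392
grip_force: 25.0
time: 21.2
position: [0.5294, 0.2637, 0.0896]
tool_rot: [-2.013, -2.408, 0.013]
ft_force: [-8.0, -15.7, 26.1]
grip_width: 0.39
grip_force: 25.0
time: 21.58
position: [0.5297, 0.2638, 0.0896]
tool_rot: [-2.016, -2.408, 0.018]
ft_force: [-12.1, -13.5, 20.0]
grip_width: 0.392
grip_force: 25.0
```

```bash
python3 -m crank '[[0.6,0,0,0.01,0],[0.6,0,0,0.01,0],[0.6,0,0,0.01,0],[0.6,0,0,0.01,0]]'
python3 -m crank '[[0.6,0,0,0.25,0],[0.6,0,0,0.5,0],[0.6,0,0,0.75,0],[0.6,0,0,0.75,0]]'
python3 look.py wrist w5
python3 -m crank '[[0.6,-0.1,-0.3,0.1,0],[0.6,-0.2,-0.6,0.2,0],[0.6,-0.3,-0.9,0.2,0],[0.6,-0.3,-0.9,0.2,0]]'
python3 -m crank '[[0.6,0,-0.3,0,0],[0.6,0,-0.6,0,0],[0.6,0,-0.9,0,0],[0.6,0,-0.9,0,0]]'
python3 look.py top t5;python3 look.py side s5
python3 - <<'E'
import cv2
w=cv2.imread('pics/w5.png')[60:300,130:430]
a=cv2.imread('pics/t5.png')[100:220,80:310];b=cv2.imread('pics/s5.png')[180:340,110:300]
cv2.imwrite('pics/c5.png',cv2.vconcat([cv2.hconcat([cv2.resize(w,(375,300),interpolation=2),cv2.resize(b,(356,300),interpolation=2)]),cv2.resize(a,(731,300),interpolation=2)]))
E
```

```text
time: 22.08
position: [0.5335, 0.2676, 0.0906]
tool_rot: [-2.016, -2.409, -0.002]
ft_force: [-0.5, -0.3, 0.1]
grip_width: 0.598
grip_force: 0.0
time: 22.58
position: [0.5354, 0.269, 0.2452]
tool_rot: [2.014, 2.407, 0.012]
ft_force: [-0.7, 0.8, -1.2]
grip_width: 0.603
grip_force: 0.0
red [457  42  14  16 166] [463.9  49.3] [[0.7569, 0.4761, 0.105], [0.7467, 0.4706, 0.118]]
red [474  96  13  15 142] [480.  103.2] [[0.7976, 0.4189, 0.105], [0.7857, 0.4158, 0.118]]
red [438 127  15  15 188] [444.7 134. ] [[0.7493, 0.3656, 0.105], [0.7394, 0.3648, 0.118]]
red [229 172  33  24 771] [245.1 183.3] [[0.5279, 0.264, 0.105], [0.5276, 0.2676, 0.118]]
time: 23.12
position: [0.4725, 0.0811, 0.2794]
tool_rot: [2.027, 2.399, -0.005]
ft_force: [-0.2, 1.5, -0.8]
grip_width: 0.601
grip_force: 0.0
time: 23.62
position: [0.4726, -0.098, 0.2785]
tool_rot: [-2.025, -2.398, 0.002]
ft_force: [0.8, 0.5, 0.2]
grip_width: 0.601
grip_force: 0.0
red [ 96 162  11  12 102] [100.9 167.4] [[0.5296, 0.2641, 0.105], [0.5277, 0.259, 0.118]]
red [193 284  14   9  78] [199.1 287.3] [[0.5308, 0.2606, 0.105], [0.5267, 0.2736, 0.118]]
red [ 47 339  13   6  69] [ 53.2 341.6] [[0.7604, 0.4402, 0.105], [0.7518, 0.4498, 0.118]]
red [  0 363  13   7  81] [  5.3 365.9] [[0.8151, 0.5016, 0.105], [0.8055, 0.51, 0.118]]
```

View pics/c5.png

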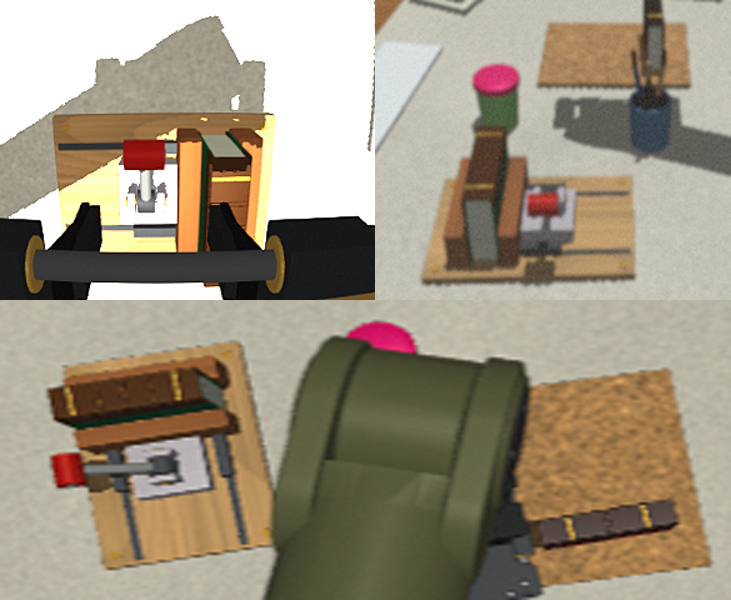

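The views show the book upright and held between both jaws, with the lever back over to +y at its stop. The cup, jar and red book are standing where they were. The final roller position implies a gap of about 36 mm, which matches the book.

```bash
python3 -c "
from bench import *
print(close_job())"
```

```text
the job is handed in; nothing more can be done
None
```

The green book is standing spine-up, about midway along the jaws and clamped between both of them, with the lever fully locked; the red book, cup and jar were left in place, and the job was handed in at about 24 s of robot time.

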